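# Hang the ear defenders on the swing-out bar

### The arm

A 6-joint arm with a two-finger parallel gripper is mounted at the origin on the work surface. World frame = base frame: x ahead of the robot, y to its left, z up, the work surface at z = 0. Lengths are in m, angles in degrees, forces in N, time in s.
With the tool pointing down it reaches from about 0.425 to 0.95 m from the base axis. Payload 3.5 kg.
Tool frame: the origin (TCP) lies on the centre line of the jaws, within the pads' length; the fingertips stand 8 mm ahead of it and the grasp point (between the pads) lies 11 mm behind it; z points along the fingers, y is the line along which they close (so a half turn about z gives the same grasp; the last joint's range is limited). The gripper opens to 85 mm and grips with 20 to 120 N. Pads are 22 mm wide; open, the fingers measure 114 mm over their backs; the gripper's body (76 mm by 85 mm) begins 54 mm behind the grasp point. The pads swing forward as they close: fully open they stand 13 mm farther back than shut.
Start: joints at [-85.084, 16.404, 90.338, -0, 73.258, -8.594], TCP at [0.158, -0.656, 0.239] pointing down, gripper open.
Joint ranges: [-158.93, 158.93], [-51.34, 127.21], [12.03, 142.37], [-87.48, 267.48], [13.55, 161.25], [-162.69, 162.69]. Speed limits (degrees/s): [159.86, 159.86, 180, 180, 180, 180].

### API

Orientations are given as [roll, pitch, yaw] about the fixed x, y, z axes, in that order (R = Rz(yaw) Ry(pitch) Rx(roll)).
In Python, from plant import manip gives the robot as it stands. The module is installed in compiled form; this text tells all that it offers.
- The arm moves only by the tool carry_out, never from a script. Its argument "series" is a list of rows, each an object with "travel": the shift along the world's x, y, z as a fraction of full scale, a list of three; "rot": the turn, a rotation vector about the world's x, y, z as a fraction of full scale, a list of three. In form: [{"travel": [x, y, z], "rot": [ax, ay, az]}, ...]. A call has exactly 5 rows; each row is the pose to reach, as a shift and turn from the pose commanded when the call began, turning the shorter way round; what a row does not reach only later rows make up. Full scale, the value 1, is 100 cm for a shift and pi rad for a turn. A row lasts 1/8 s, in which the tool goes at most 62.5 mm and 10.7 degrees, less where a joint would pass 70% of its speed; a pose out of reach is approached as far as the arm can. A call with a number of a shift or a turn outside -1 to 1 is refused whole. A call with a gripper value outside its range is refused whole. "fingers" is the opening, from -1 (shut) to 1 (fully open), set as the call begins (left out, the last holds). The fingers move at their own pace and stop on an object; the grip force is fixed at half the most. Time passes only in rows, so rows that repeat a pose let the fingers close, or fill a call up. It gives the time, the measured TCP pose, the force, the opening and the grip force at its end, in the units of the state.
- manip.get_state(): the state, without advancing time (a new reading comes with each control period).
- manip.get_image(name): name is "side" or "top"; returns a dict with "img" (400x640x3 uint8, red, green, blue), "depth" (400x640 float32, m along the optical axis (not along the pixel's ray), 0 where there is no reading), "intrinsics" (3x3 intrinsics, pixels), "k1" (the pictures are not rectified: a ray, as slopes to the right and down, at radius r is drawn at 1 + k1 r^2 times it, then the intrinsics apply), "eye" and "attitude" of the camera in the world. Camera axes: x right, y down, z forward; pixel columns grow to the right and rows downward; lengths in m; the calibration is good to about 2 mm. A picture is of the moment at which its call begins.
- manip.sign_off(): hands the job in; it is judged then, once.
The state is a dict: "t": time; "q": joint angles; "qd": joint speeds; "joint_torque": joint torques, N m; "ee_pos": TCP position; "tcp_rot": TCP orientation; "wrist_force": force on the tool from outside, world axes, zero at the start; "ft_torque": the same for the moment, N m; "width": opening from 0.0 (shut) to 1.0 (fully open); "grasp_force": force on a finger pad.
Only numpy, scipy, OpenCV 4.12 (cv2) and the standard library are available. Lean on these libraries where they do the work, as an engineer would, in place of code of your own. Each camera call takes 0.05 s, during which the arm holds its last target. There are 200 camera calls.

### The job

Tidy away the mill's ear defenders: first swing the hanger's bar fully out to its end stop, then hang the ear defenders by their headband over the bar, one cup on each side, and slide them along until the band rests against the round stop disc. Leave the bar out and the ear defenders hanging still, and do not knock the dish, the beaker or the jar about.

Things in the scene. Friction and masses are not known exactly. Their poses are not given: they have to be found in the camera images.
- hanger: Fixed grey stand: base plate 130 x 130 x 12 mm with an upright post 26 mm thick in its middle, carrying a horizontal steel bar on a vertical hinge at the top. Origin: centre of the base plate's underside; z up. The folded bar (joint 0) points along its -x, the bar swung out (joint 1.571) along its -y. Nothing rises over 30 mm above the bar's centre line.
- bar (a joint): Angle of the bar about its vertical hinge, rad: 0 folded (towards the robot), growing counter-clockwise seen from above to 1.571 at the end stop, fully out (along the stand's -y). It turns with light friction (under 2 N when pushed 120 mm from the hinge) and stays where it is left.
- bar_hinge (a point): On the hinge axis at the height of the bar's centre line, 215 mm above the bench. Its x axis points along the bar from hinge to tip, z up; it turns with the bar. The hinge boss here is 34 mm in diameter, rising 23 mm above this point.
- bar_stop (a point): On the bar's centre line, 50 mm from the hinge: centre of the tip-side face of the round steel stop disc (60 mm diameter, 5 mm thick, square to the bar). Axes as bar_hinge. The bar is round, 14 mm in diameter, and free for 129 mm between this face and the ball on the tip.
- bar_tip (a point): Centre of the black ball (22 mm diameter) on the free end of the bar, 190 mm from the hinge. Axes as bar_hinge.
- defenders: Loose grey ear defenders, 0.2 to 0.35 kg, standing on their two cups, headband up: 160 mm along y, 78 mm along x, 186 mm tall. Origin: underside, midway between the cups; z up through the crown. Cups: 31 to 77 mm either side of the middle, 96 mm tall. Steel headband 26 mm wide (x), 4 mm thick, flat for 60 mm across the crown. On the crown a firm black pad, the place to grip (closing along x).
- band_under (a point): Middle of the underside of the headband at the crown, which rests on the bar; 160 mm above the ear defenders' origin, axes as theirs. Above it come 4 mm of steel and the pad: 26 mm (x) by 60 mm (y) by 22 mm tall, its top 26 mm above this point. Fingers reaching below this point would meet the bar.
- dish: Loose open glass dish of seeds, 96 mm diameter, 18 mm tall, bystander. Origin: centre of its underside.
- beaker: Loose empty glass beaker, 72 mm diameter, 95 mm tall, bystander. Origin: centre of its underside.
- jar: Loose amber jar with a white cap, 60 mm diameter, 85 mm tall, bystander. Origin: centre of its underside.
Mind the look-alikes: they are no part of the job. Of the things that look like the defenders, take the one that is farthest from the robot's base at the start.

How it is judged:
By the outcome, as a careful person would: the job done as asked, in the order asked, and still so for the second after the job is handed in, with the robot touching nothing.
It also fails if it takes over 72 s, if anything falls off the work surface, if the arm or the gripper's body presses on something with over 40 N, if the wrist force passes 120 N, or if a joint passes its speed limit or range.

## Working session

There is one attempt and no reset: what is moved stays moved. The work goes in short steps, Python scripts to look and compute and a tool call to move; the robot and the scene stay as the last step left them, time stands still between calls to the robot, and variables do not carry over. Pictures are saved under pics/ and viewed, at most 10 in all, crops included, and the job is handed in when it is done.

Besides the shell and the picture viewer there is one more tool, called after "Request:" as name(argument=value, ...), one argument or row to a line, values as JSON. carry_out: Moves the arm, as the interface text tells. Shift numbers are shares of 100 cm and turn numbers shares of pi rad, none past 1 either way. Its arguments: {"type":"object","properties":{"series":{"type":"array","items":{"type":"object","properties":{"travel":{"type":"array","items":{"type":"number","minimum":-1,"maximum":1}},"rot":{"type":"array","items":{"type":"number","minimum":-1,"maximum":1}}}}},"fingers":{"type":"number"}},"required":["series"]}

```bash
mkdir -p pics; cat > h.py <<'E'
import numpy as np,cv2
from plant import manip
from scipy.spatial.transform import Rotation as R
def cam(n):
    d=manip.get_image(n); return d
def cloud(d):
    K=np.array(d["intrinsics"]);z=d["depth"];k1=d["k1"]
    v,u=np.mgrid[:400,:640].astype(float)
    a=(u-K[0,2])/K[0,0];b=(v-K[1,2])/K[1,1]
    rd=np.hypot(a,b);r=rd.copy()
    for _ in range(8): r=rd/(1+k1*r*r)
    s=np.where(rd>0,r/np.maximum(rd,1e-9),1)
    P=np.stack([a*s*z,b*s*z,z],-1)
    A=np.array(d["attitude"],float)
    M=A if A.shape==(3,3) else R.from_euler('xyz',A,degrees=True).as_matrix()
    W=P@M.T+np.array(d["eye"]); W[z<=0]=np.nan
    return W
def save(d,n,crop=None,s=1):
    im=d["img"][:,:,::-1]
    if crop: x0,y0,x1,y1=crop; im=im[y0:y1,x0:x1]
    cv2.imwrite("pics/"+n,cv2.resize(im,None,fx=s,fy=s,interpolation=cv2.INTER_CUBIC))
E
python3 - <<'E'
from h import *
for n in("side","top"):
    d=cam(n);print(n,d["eye"],d["attitude"],d["k1"],d["intrinsics"]);save(d,n+"0.png");W=cloud(d);np.save(n+"0.npy",W)
    print(W[::50,::80].round(2).tolist()[3:6])
print(manip.get_state())
E
```

```text
side [0.29640748 0.96609481 1.03788115] [-131.30466338    0.97109327 -168.95462699] -0.040286179729480245 [[485.61918523   0.         319.17712117]
 [  0.         485.61918523 201.671514  ]
 [  0.           0.           1.        ]]
[[[2.39, -0.75, -0.4], [2.33, -1.23, -0.73], [1.83, -1.35, -0.75], [0.89, -0.43, -0.0], [0.59, -0.47, 0.0], [0.3, -0.52, 0.0], [0.01, -0.57, 0.0], [-0.28, -0.63, -0.0]], [[2.38, -0.6, -0.62], [2.06, -0.79, -0.74], [1.6, -0.87, -0.74], [0.8, -0.15, 0.0], [0.53, -0.16, 0.04], [0.28, -0.24, -0.0], [0.1, 0.05, 0.28], [-0.23, -0.33, 0.0]], [[2.27, -0.37, -0.75], [1.85, -0.45, -0.75], [1.43, -0.51, -0.74], [0.73, 0.06, 0.0], [0.5, 0.02, 0.0], [0.27, -0.02, 0.0], [0.06, 0.02, 0.08], [-0.19, -0.1, 0.0]]]
top [ 0.32656501 -0.00533108  1.80395409] [-174.06946654    0.29466259  -90.04041977] -0.09946700920661826 [[507.66241268   0.         331.19520551]
 [  0.         507.66241268 202.62506739]
 [  0.           0.           1.        ]]
[[[0.88, 1.79, -0.74], [0.71, 0.94, 0.0], [0.71, 0.63, 0.0], [0.69, 0.32, 0.06], [0.7, 0.04, 0.01], [0.7, -0.24, 0.01], [0.71, -0.5
[... 327 characters left out ...]
53, 0.0], [0.34, -0.82, 0.0]]]
{'t': 0.1, 'q': array([-8.50832926e+01,  1.64502383e+01,  9.04176983e+01,  9.77308259e-04,
        7.32564706e+01, -8.59625948e+00]), 'qd': array([-0.03534431, -0.14917801, -0.2640288 ,  0.00177996, -0.14320521,
        0.01576671]), 'joint_torque': array([ 7.01319950e-04, -4.07297409e+01, -2.93699169e+01, -1.42300719e-04,
        3.42664775e-03,  6.11761564e-06]), 'ee_pos': array([ 0.15768386, -0.65571542,  0.23803268]), 'tcp_rot': array([-1.79877130e+02, -1.95199837e-02,  1.35126634e+01]), 'wrist_force': array([-0.69867409,  0.31182431,  0.8386065 ]), 'ft_torque': array([-0.03069886, -0.02653187, -0.04486167]), 'grasp_force': 0.0, 'width': 0.9995837641743548}
```

View pics/side0.png

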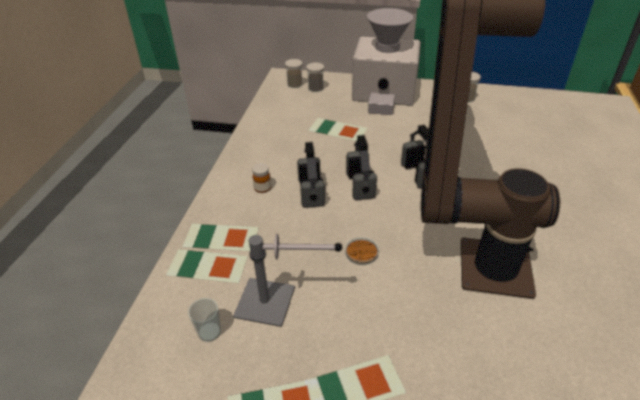

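View pics/top0.png

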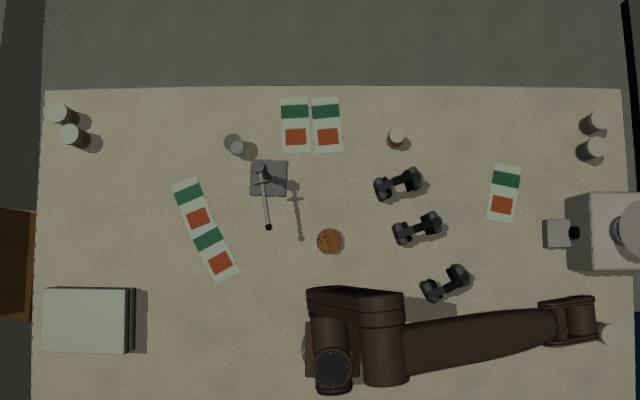

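Side view: the lookalikes are at about (312,175), (360,168) and (415,155). The hanger boss is at (257,245) with the bar tip at (338,247), the dish is at (362,251), the beaker at (205,320) and the jar at (261,178).
Top view: the three ear-defender candidates are at (398,184), (417,228) and (444,283). The base is at about (332,368), so (398,184) looks farthest. I'll measure all of them and check in a crop.

```bash
python3 - <<'E'
from h import *
d=cam("top");W=cloud(d);save(d,"crop1.png",(225,95,485,310),3)
def blob(n,x0,y0,x1,y1,zl,zh):
    P=W[y0:y1,x0:x1].reshape(-1,3);P=P[(P[:,2]>zl)&(P[:,2]<zh)]
    if len(P)<3: print(n,len(P));return
    r=cv2.minAreaRect((P[:,:2]*1000).astype(np.float32))
    print(n,len(P),'med',np.median(P,0).round(3),'rect mm',np.round(r[0],0),np.round(r[1],0),round(r[2],1),'zmax',P[:,2].max().round(3))
for n,b in dict(A=(365,155,430,207),B=(387,207,448,250),C=(415,258,475,308)).items():
    blob(n+' cups',*b,.08,.105); blob(n+' crown',*b,.172,.2); blob(n+' all',*b,.05,.2)
blob('base',240,150,295,203,.007,.02);blob('boss',245,150,300,203,.225,.26);blob('bar',245,150,300,240,.2,.26)
blob('tip',258,218,280,235,.2,.26)
blob('dish',312,225,348,258,.008,.03);blob('beaker',220,130,250,160,.03,.12);blob('jar',382,125,412,152,.07,.1)
E
```

```text
A cups 340 med [ 0.571 -0.197  0.091] rect mm [ 575. -224.] [ 76. 152.] 17.9 zmax 0.104
A crown 151 med [ 0.574 -0.224  0.185] rect mm [ 574. -226.] [27. 61.] 20.1 zmax 0.195
A all 778 med [ 0.569 -0.209  0.1  ] rect mm [ 574. -223.] [ 78. 157.] 17.8 zmax 0.195
B cups 359 med [ 0.418 -0.265  0.092] rect mm [ 420. -290.] [ 77. 153.] 18.8 zmax 0.105
B crown 155 med [ 0.419 -0.287  0.186] rect mm [ 420. -288.] [25. 61.] 18.1 zmax 0.195
B all 782 med [ 0.417 -0.277  0.099] rect mm [ 419. -288.] [ 78. 157.] 19.2 zmax 0.195
C cups 357 med [ 0.23  -0.354  0.091] rect mm [ 230. -384.] [ 76. 156.] 27.4 zmax 0.104
C crown 169 med [ 0.232 -0.384  0.185] rect mm [ 232. -385.] [27. 62.] 28.3 zmax 0.196
C all 804 med [ 0.23  -0.369  0.099] rect mm [ 230. -382.] [ 76. 159.] 27.9 zmax 0.196
base 930 med [0.602 0.215 0.012] rect mm [610. 234.] [196. 189.] 89.9 zmax 0.02
boss 158 med [0.593 0.226 0.237] rect mm [557. 222.] [ 53. 127.] 85.9 zmax 0.253
bar 420 med [0.548 0.217 0.224] rect mm [515. 220.] [214.  56.] 1.0 zmax 0.253
tip 61 med [0.424 0.2   0.223] rect mm [426. 200.] [37. 16.] 8.6 zmax 0.233
dish 413 med [0.377 0.012 0.012] rect mm [377.  11.] [107. 122.] 5.0 zmax 0.026
beaker 246 med [0.722 0.35  0.076] rect mm [714. 345.] [72. 67.] 87.7 zmax 0.108
jar 177 med [ 0.741 -0.221  0.086] rect mm [ 741. -223.] [46. 51.] 89.7 zmax 0.096
```

View pics/crop1.png

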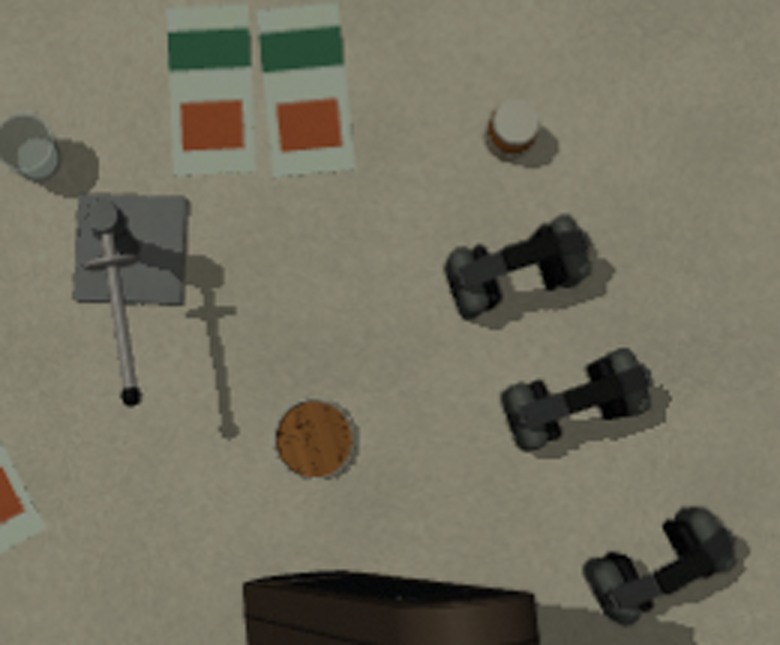

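Candidates A (398,184), B (417,228) and C (444,283) lie 0.62, 0.51 and 0.45 m from the base. A is farthest, and its crown is 0.186 m high as specified, so A at (0.574, -0.225), yaw about 18°, is the one meant. The dish (330,241), beaker (235,145) and jar (397,138) are clear of the way. Next I'll fit the bar line and hinge while the first moves start.

```bash
python3 - <<'E'
from h import *
W=np.load("top0.npy")
P=W[150:240,245:300].reshape(-1,3)
b=P[(P[:,2]>.21)&(P[:,2]<.235)&(P[:,0]<.53)&(P[:,0]>.435)]
vx,vy,x0,y0=cv2.fitLine((b[:,:2]).astype(np.float32),cv2.DIST_L1,0,.001,.001).ravel()
print('bar',len(b),vx,vy,x0,y0,np.degrees(np.arctan2(vy,vx)),np.median(b[:,2]))
o=P[(P[:,2]>.234)&(P[:,0]>.585)];print('boss',len(o),np.median(o,0),o.min(0),o.max(0))
t=P[(P[:,2]>.21)&(P[:,0]<.434)];print('tip',t.min(0),t.max(0))
p=P[(P[:,2]>.006)&(P[:,2]<.018)&(P[:,0]<.62)];
g=W[150:210,240:300].reshape(-1,3);g=g[(g[:,2]>.0095)&(g[:,2]<.014)];print('plate',g.min(0),g.max(0))
E
```

```text
bar 135 0.98745745 0.15788518 0.5146679 0.21510918 9.084165 0.2201803000154745
boss 75 [0.60370837 0.23158139 0.23917016] [0.58881437 0.21345276 0.23402953] [0.6200689  0.2451112  0.25280359]
tip [0.40828394 0.19040666 0.21296734] [0.43350864 0.20789134 0.23279839]
plate [0.49044225 0.11879456 0.00951961] [0.69997737 0.32609153 0.01399282]
```

Request:
carry_out(
  series=[
    {"travel":[0.04,0.04,0.03],"rot":[0,0,0.05]},
    {"travel":[0.08,0.08,0.06],"rot":[0,0,0.1]},
    {"travel":[0.12,0.12,0.09],"rot":[0,0,0.15]},
    {"travel":[0.16,0.16,0.11],"rot":[0,0,0.2]},
    {"travel":[0.2,0.2,0.11],"rot":[0,0,0.25]},
  ],
  fingers=-1,
)

```text
t: 0.78
ee_pos: [0.3592, -0.4555, 0.352]
tcp_rot: [179.8, 0.1, 58.8]
wrist_force: [-0.3, -0.7, -0.3]
width: 0.003
grasp_force: 0.0
```

Request:
carry_out(
  series=[
    {"travel":[0.03,0.05,0],"rot":[0,0,0]},
    {"travel":[0.06,0.1,0],"rot":[0,0,0]},
    {"travel":[0.09,0.15,0],"rot":[0,0,0]},
    {"travel":[0.11,0.205,0],"rot":[0,0,0]},
    {"travel":[0.11,0.265,0],"rot":[0,0,0]},
  ],
)

```text
t: 1.4
ee_pos: [0.4683, -0.1894, 0.3487]
tcp_rot: [-180.0, -0.0, 58.5]
wrist_force: [-0.2, 0.6, 0.6]
width: -0.003
grasp_force: 0.0
```

Request:
carry_out(
  series=[
    {"travel":[0,0.06,0],"rot":[0,0,0]},
    {"travel":[0,0.12,0],"rot":[0,0,0]},
    {"travel":[0,0.18,0],"rot":[0,0,0]},
    {"travel":[0,0.24,0],"rot":[0,0,0]},
    {"travel":[0,0.3,0],"rot":[0,0,0]},
  ],
)

```text
t: 2.02
ee_pos: [0.4672, 0.1106, 0.3492]
tcp_rot: [180.0, -0.0, 58.5]
wrist_force: [0.6, -0.3, 0.1]
width: 0.002
grasp_force: 0.0
```

Request:
carry_out(
  series=[
    {"travel":[0,0.06,0],"rot":[0,0,0]},
    {"travel":[0,0.12,0],"rot":[0,0,0]},
    {"travel":[0,0.15,0],"rot":[0,0,0]},
    {"travel":[0,0.15,0],"rot":[0,0,0]},
    {"travel":[0,0.15,0],"rot":[0,0,0]},
  ],
)

```text
t: 2.65
ee_pos: [0.4676, 0.2581, 0.349]
tcp_rot: [-180.0, 0.1, 58.5]
wrist_force: [-0.6, -0.9, -0.4]
width: -0.0
grasp_force: 0.0
```

Request:
carry_out(
  series=[
    {"travel":[0,0,-0.06],"rot":[0,0,0]},
    {"travel":[0,0,-0.11],"rot":[0,0,0]},
    {"travel":[0,0,-0.143],"rot":[0,0,0]},
    {"travel":[0.004,-0.01,-0.143],"rot":[0,0,0]},
    {"travel":[0.006,-0.025,-0.143],"rot":[0,0,0]},
  ],
)

```text
t: 3.28
ee_pos: [0.4751, 0.2324, 0.2083]
tcp_rot: [179.9, -0.1, 58.5]
wrist_force: [-0.0, 0.5, 0.6]
width: 0.001
grasp_force: 0.0
```

Request:
carry_out(
  series=[
    {"travel":[0.002,-0.012,0],"rot":[0,0,0]},
    {"travel":[0.004,-0.024,0],"rot":[0,0,0]},
    {"travel":[0.006,-0.036,0],"rot":[0,0,0]},
    {"travel":[0.008,-0.046,0],"rot":[0,0,0]},
    {"travel":[0.012,-0.058,0],"rot":[0,0,0]},
  ],
)

```text
t: 3.9
ee_pos: [0.4858, 0.1751, 0.2063]
tcp_rot: [-180.0, -0.0, 58.5]
wrist_force: [0.3, 1.2, 0.2]
width: 0.002
grasp_force: 0.4
```

Request:
carry_out(
  series=[
    {"travel":[0.009,-0.016,0],"rot":[0,0,0]},
    {"travel":[0.019,-0.032,0],"rot":[0,0,0]},
    {"travel":[0.036,-0.048,0],"rot":[0,0,0]},
    {"travel":[0.054,-0.061,0],"rot":[0,0,0]},
    {"travel":[0.07,-0.069,0],"rot":[0,0,0]},
  ],
)

```text
t: 4.53
ee_pos: [0.5571, 0.1055, 0.2061]
tcp_rot: [-180.0, 0.0, 58.5]
wrist_force: [0.0, 0.8, 0.1]
width: 0.0
grasp_force: 0.4
```

Request:
carry_out(
  series=[
    {"travel":[0.006,-0.002,0],"rot":[0,0,0]},
    {"travel":[0.012,-0.005,0],"rot":[0,0,0]},
    {"travel":[0.016,-0.006,0],"rot":[0,0,0]},
    {"travel":[0.019,-0.006,0],"rot":[0,0,0]},
    {"travel":[0.021,-0.006,0],"rot":[0,0,0]},
  ],
)

```text
t: 5.15
ee_pos: [0.5766, 0.1007, 0.2063]
tcp_rot: [180.0, 0.0, 58.5]
wrist_force: [-1.3, -0.3, -0.6]
width: -0.001
grasp_force: 0.3
```

Request:
carry_out(
  series=[
    {"travel":[0.002,0,0],"rot":[0,0,0]},
    {"travel":[0.004,0,0],"rot":[0,0,0]},
    {"travel":[0.005,0,0],"rot":[0,0,0]},
    {"travel":[0.006,0,0],"rot":[0,0,0]},
    {"travel":[0.006,0,0],"rot":[0,0,0]},
  ],
)

```text
t: 5.78
ee_pos: [0.5787, 0.1006, 0.206]
tcp_rot: [-179.4, 0.4, 58.5]
wrist_force: [-14.0, -1.5, 5.8]
width: -0.002
grasp_force: 6.9
```

```bash
cat > bar.py <<'E'
from h import *
d=cam("top");W=cloud(d)
P=W[130:260,225:360].reshape(-1,3)
b=P[(P[:,2]>.21)&(P[:,2]<.23)&(P[:,0]>.575)&(P[:,0]<.64)&(P[:,1]<.168)&(P[:,1]>.125)|(P[:,2]>.21)&(P[:,2]<.23)&(P[:,0]>.575)&(P[:,0]<.64)&(P[:,1]<.075)&(P[:,1]>.055)]
vx,vy,x0,y0=cv2.fitLine((b[:,:2]).astype(np.float32),cv2.DIST_L1,0,.001,.001).ravel()
print(len(b),x0,y0,np.degrees(np.arctan2(vy,vx)))
t=P[(P[:,2]>.205)&(P[:,2]<.24)&(P[:,0]>.56)&(P[:,0]<.65)&(P[:,1]<.05)];print('tip',t.min(0),t.max(0),t.mean(0))
# plate edges
g=W[140:215,235:300];m=((g[...,2]>.009)&(g[...,2]<.016)&(abs(g[...,0]-.605)<.08)&(abs(g[...,1]-.23)<.08))
print('plate',cv2.minAreaRect((g[m][:,:2]*1000).astype(np.float32)))
s=manip.get_state();print(s["wrist_force"])
save(d,"b%d.png"%(s['t']*100),(225,110,385,260),4)
print("b%d.png"%(s['t']*100))
E
python3 bar.py
```

```text
Traceback (most recent call last):
  File "bar.py", line 5, in <module>
    vx,vy,x0,y0=cv2.fitLine((b[:,:2]).astype(np.float32),cv2.DIST_L1,0,.001,.001).ravel()
                ~~~~~~~~~~~^^^^^^^^^^^^^^^^^^^^^^^^^^^^^^^^^^^^^^^^^^^^^^^^^^^^^^
cv2.error: OpenCV(4.12.0) /io/opencv/modules/imgproc/src/linefit.cpp:50: error: (-215:Assertion failed) count > 0 in function 'fitLine2D_wods'
```

Request:
carry_out(
  series=[
    {"travel":[-0.02,0,0],"rot":[0,0,0]},
    {"travel":[-0.05,0,0],"rot":[0,0,0]},
    {"travel":[-0.05,0,0.06],"rot":[0,0,0]},
    {"travel":[-0.05,0,0.12],"rot":[0,0,0]},
    {"travel":[-0.05,-0.05,0.12],"rot":[0,0,0]},
  ],
)

```text
t: 6.45
ee_pos: [0.5355, 0.0521, 0.3343]
tcp_rot: [179.2, -0.4, 58.8]
wrist_force: [1.4, -0.4, -0.3]
width: 0.004
grasp_force: 0.0
```

Request:
carry_out(
  series=[
    {"travel":[0.01,-0.055,0],"rot":[0,0,0.055]},
    {"travel":[0.02,-0.11,0],"rot":[0,0,0.11]},
    {"travel":[0.03,-0.165,0],"rot":[0,0,0.165]},
    {"travel":[0.041,-0.22,0],"rot":[0,0,0.22]},
    {"travel":[0.041,-0.276,0],"rot":[0,0,0.275]},
  ],
  fingers=1,
)

```text
t: 7.08
ee_pos: [0.5744, -0.2272, 0.3266]
tcp_rot: [179.9, 0.1, 108.4]
wrist_force: [0.2, 0.0, 1.0]
width: 0.998
grasp_force: 0.0
```

```bash
python3 bar.py; python3 -c "
from h import *
print(manip.get_state())
d=cam('side');W=cloud(d);save(d,'s1.png',(225,60,425,210),4)
P=W[130:215,285:340].reshape(-1,3);P=P[(P[:,2]>.17)&(P[:,2]<.195)];print(len(P),P.mean(0) if len(P) else 0)"
```

```text
91 0.5980713 0.076200575 87.74645
tip [0.58840069 0.03158449 0.21182239] [0.60786699 0.04757387 0.22959655] [0.5973824  0.03965417 0.22211551]
plate ((603.8547973632812, 231.08261108398438), (145.99209594726562, 155.6184539794922), 87.20208740234375)
[-0.62115914 -3.27421814 -0.34489007]
b712.png
{'t': 7.125, 'q': array([-31.45561877,   6.31882615,  93.01813026,  -0.26944127,
        80.44411941, -49.78036916]), 'qd': array([ 3.28684237, -2.2172853 ,  3.29159367,  2.19100806,  1.61674343,
       23.01297228]), 'joint_torque': array([  6.67101726, -39.36038375, -29.12445366,   0.81476245,
         0.5326453 ,  -0.40029648]), 'ee_pos': array([ 0.57349505, -0.23385703,  0.3261034 ]), 'tcp_rot': array([-179.93828308,    0.33876506,  108.3691551 ]), 'wrist_force': array([-0.62115914, -3.27421814, -0.34489007]), 'ft_torque': array([-0.12176582,  0.06662484,  0.04279867]), 'grasp_force': 0.0, 'width': 0.9999276216393189}
137 [ 0.57186383 -0.21746167  0.18492354]
```

The bar is fully out, at 87.7° in the world frame with its tip at (0.597, 0.040), which matches the hinge at (0.605, 0.230). Now I'll descend on A.

Request:
carry_out(
  series=[
    {"travel":[0,0.002,-0.05],"rot":[0,0,0]},
    {"travel":[0,0.002,-0.1],"rot":[0,0,0]},
    {"travel":[0,0.002,-0.13],"rot":[0,0,0]},
    {"travel":[0,0.002,-0.153],"rot":[0,0,0]},
    {"travel":[0,0.002,-0.153],"rot":[0,0,0]},
  ],
)

```text
t: 7.8
ee_pos: [0.5728, -0.222, 0.1711]
tcp_rot: [-179.9, -0.2, 108.0]
wrist_force: [0.9, -0.3, -0.7]
width: 1.0
grasp_force: 0.0
```

Request:
carry_out(
  series=[
    {"travel":[0,0,0],"rot":[0,0,0]},
    {"travel":[0,0,0],"rot":[0,0,0]},
    {"travel":[0,0,0],"rot":[0,0,0]},
    {"travel":[0,0,0],"rot":[0,0,0]},
    {"travel":[0,0,0],"rot":[0,0,0]},
  ],
  fingers=-1,
)

```text
t: 8.43
ee_pos: [0.5741, -0.2238, 0.1746]
tcp_rot: [180.0, 0.1, 108.0]
wrist_force: [-1.2, -1.3, 3.8]
width: 0.287
grasp_force: 59.9
```

Request:
carry_out(
  series=[
    {"travel":[0,0,0.04],"rot":[0,0,0]},
    {"travel":[0,0,0.09],"rot":[0,0,0]},
    {"travel":[0,0,0.14],"rot":[0,0,0]},
    {"travel":[0,0,0.19],"rot":[0,0,0]},
    {"travel":[0,0,0.24],"rot":[0,0,0]},
  ],
)

```text
t: 9.05
ee_pos: [0.5733, -0.2228, 0.4127]
tcp_rot: [-179.9, -0.2, 108.0]
wrist_force: [0.8, 0.2, -4.7]
width: 0.29
grasp_force: 59.9
```

```bash
python3 -c "
from h import *
d=cam('side');save(d,'s2.png',(185,0,465,220),2.8)
print(manip.get_state()['ee_pos'])"
```

```text
[ 0.57472504 -0.22363347  0.42221917]
```

View pics/s2.png

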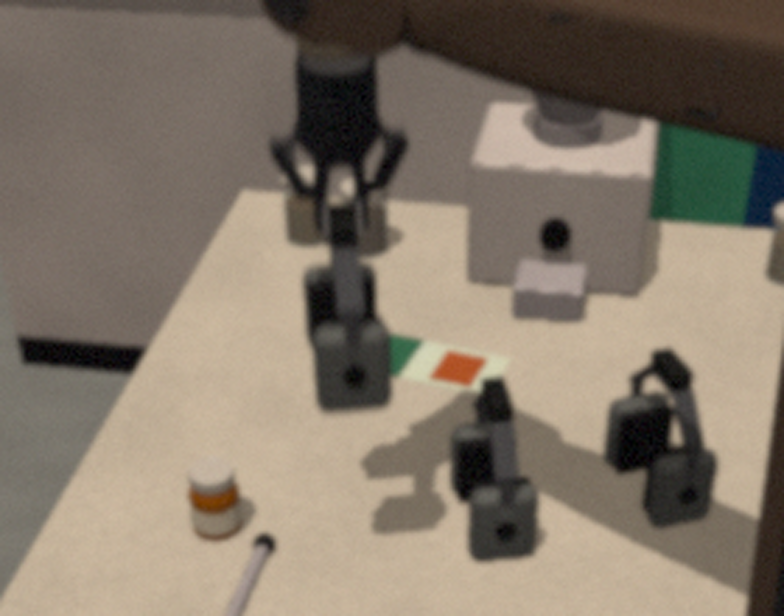

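Ear defenders A are held at the crown and hang upright, with cups near (350,365) in the crop. The other two sets are untouched. Next I'll carry them over the bar, turning +69.7°.

Request:
carry_out(
  series=[
    {"travel":[0.004,0.04,0.01],"rot":[0,0,0.045]},
    {"travel":[0.008,0.085,0.015],"rot":[0,0,0.095]},
    {"travel":[0.012,0.13,0.015],"rot":[0,0,0.145]},
    {"travel":[0.016,0.175,0.015],"rot":[0,0,0.195]},
    {"travel":[0.02,0.22,0.015],"rot":[0,0,0.245]},
  ],
)

```text
t: 9.72
ee_pos: [0.5934, -0.0017, 0.4259]
tcp_rot: [-180.0, -0.2, 152.4]
wrist_force: [1.0, -0.3, -3.4]
width: 0.288
grasp_force: 60.0
```

Request:
carry_out(
  series=[
    {"travel":[0.002,0.04,0],"rot":[0,0,0.045]},
    {"travel":[0.004,0.075,0],"rot":[0,0,0.09]},
    {"travel":[0.006,0.105,0],"rot":[0,0,0.125]},
    {"travel":[0.007,0.122,0],"rot":[0,0,0.142]},
    {"travel":[0.007,0.1285,0],"rot":[0,0,0.142]},
  ],
)

```text
t: 10.35
ee_pos: [0.6006, 0.1258, 0.427]
tcp_rot: [-180.0, -0.1, 177.7]
wrist_force: [-0.6, -0.3, -2.3]
width: 0.288
grasp_force: 59.9
```

Request:
carry_out(
  series=[
    {"travel":[0,0,0],"rot":[0,0,0]},
    {"travel":[0,0,0],"rot":[0,0,0]},
    {"travel":[0,0,0],"rot":[0,0,0]},
    {"travel":[0,0,0],"rot":[0,0,0]},
    {"travel":[0,0,0],"rot":[0,0,0]},
  ],
)

```text
t: 10.98
ee_pos: [0.6007, 0.125, 0.4284]
tcp_rot: [-180.0, 0.0, 177.6]
wrist_force: [-0.1, -0.2, -2.5]
width: 0.292
grasp_force: 59.9
```

```bash
python3 -c "
from h import *
d=cam('side');save(d,'s3.png',(165,60,425,260),3);W=cloud(d)
s=manip.get_state();print(s['ee_pos'],s['tcp_rot'],s['wrist_force'],s['q'])
P=W[60:330,150:400].reshape(-1,3);m=(abs(P[:,0]-.6)<.11)&(abs(P[:,1]-.125)<.07)&(P[:,2]>.235)&(P[:,2]<.35);Q=P[m];print(len(Q),Q.min(0),Q.max(0))
for z in np.arange(.235,.36,.01):
  q=Q[abs(Q[:,2]-z)<.005]
  if len(q):print(z.round(3),len(q),q[:,0].min().round(3),q[:,0].max().round(3),q[:,1].max().round(3))
"
```

```text
[0.60072937 0.12501601 0.42839213] [-1.79998873e+02  5.15753733e-03  1.77652761e+02] [-0.04943453 -0.38618264 -3.40400888] [ 2.29180607e+00  4.20601277e+00  8.49749931e+01 -1.54070458e-03
  9.08139446e+01 -8.53609766e+01]
2021 [0.52168962 0.08580093 0.23500453] [0.6804366  0.18719661 0.3499543 ]
0.235 35 0.579 0.623 0.187
0.245 39 0.583 0.619 0.187
0.255 1 0.537 0.537 0.16
0.265 96 0.525 0.677 0.166
0.275 164 0.524 0.678 0.168
0.285 169 0.524 0.679 0.168
0.295 171 0.522 0.677 0.168
0.305 177 0.522 0.678 0.166
0.315 184 0.522 0.677 0.167
0.325 189 0.525 0.678 0.168
0.335 191 0.524 0.68 0.168
0.345 605 0.526 0.68 0.167
```

View pics/s3.png

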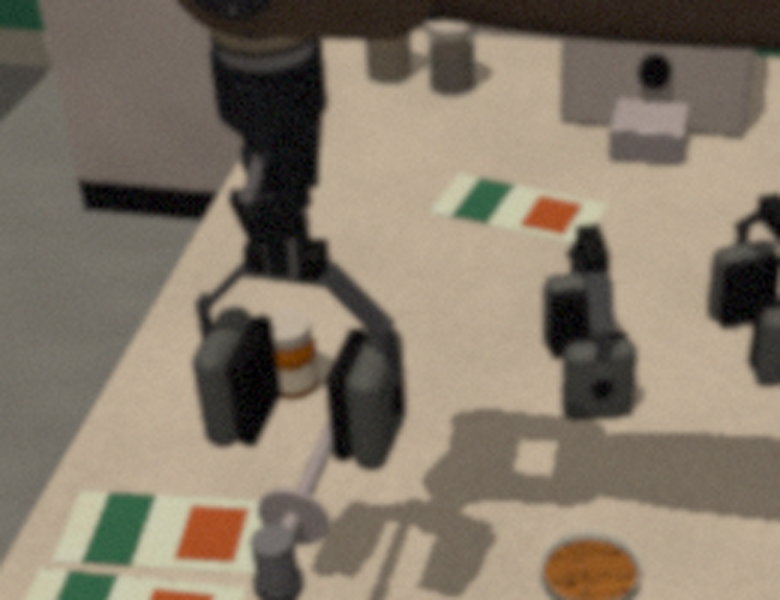

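The cups straddle the bar line symmetrically, at x 0.524 and 0.679. The cups are near (235,375) and (370,395), with the disc at (293,515). Lowering them over the bar.

Request:
carry_out(
  series=[
    {"travel":[0,0,-0.04],"rot":[0,0,0]},
    {"travel":[0,0,-0.08],"rot":[0,0,0]},
    {"travel":[0,0,-0.12],"rot":[0,0,0]},
    {"travel":[0,0,-0.16],"rot":[0,0,0]},
    {"travel":[0,0,-0.182],"rot":[0,0,0]},
  ],
)

```text
t: 11.65
ee_pos: [0.5995, 0.1251, 0.2432]
tcp_rot: [-180.0, -0.2, 177.7]
wrist_force: [-0.3, 0.1, -3.2]
width: 0.29
grasp_force: 59.9
```

Request:
carry_out(
  series=[
    {"travel":[0,0,-0.002],"rot":[0,0,0]},
    {"travel":[0,0,-0.004],"rot":[0,0,0]},
    {"travel":[0,0,-0.006],"rot":[0,0,0]},
    {"travel":[0,0,-0.008],"rot":[0,0,0]},
    {"travel":[0,0,-0.008],"rot":[0,0,0]},
  ],
)

```text
t: 12.28
ee_pos: [0.6008, 0.1252, 0.2386]
tcp_rot: [180.0, 0.0, 177.7]
wrist_force: [0.4, -0.7, -3.9]
width: 0.289
grasp_force: 59.9
```

Request:
carry_out(
  series=[
    {"travel":[0,0,-0.001],"rot":[0,0,0]},
    {"travel":[0,0,-0.002],"rot":[0,0,0]},
    {"travel":[0,0,-0.003],"rot":[0,0,0]},
    {"travel":[0,0,-0.004],"rot":[0,0,0]},
    {"travel":[0,0,-0.004],"rot":[0,0,0]},
  ],
)

```text
t: 12.9
ee_pos: [0.6009, 0.1252, 0.2363]
tcp_rot: [-180.0, 0.0, 177.7]
wrist_force: [-3.7, -0.6, 3.7]
width: 0.289
grasp_force: 61.1
```

Request:
carry_out(
  series=[
    {"travel":[0,0,0.001],"rot":[0,0,0]},
    {"travel":[0,0,0.001],"rot":[0,0,0]},
    {"travel":[0,0,0.001],"rot":[0,0,0]},
    {"travel":[0,0,0.001],"rot":[0,0,0]},
    {"travel":[0,0,0.001],"rot":[0,0,0]},
  ],
  fingers=0.1,
)

```text
t: 13.52
ee_pos: [0.6007, 0.1252, 0.2352]
tcp_rot: [-180.0, -0.0, 177.7]
wrist_force: [-0.1, -0.2, 0.3]
width: 0.555
grasp_force: 0.0
```

Request:
carry_out(
  series=[
    {"travel":[0,0,0.01],"rot":[0,0,0]},
    {"travel":[0,0,0.03],"rot":[0,0,0]},
    {"travel":[0,0,0.06],"rot":[0,0,0]},
    {"travel":[0,0,0.06],"rot":[0,0,0]},
    {"travel":[0,0,0.06],"rot":[0,0,0]},
  ],
)

```text
t: 14.15
ee_pos: [0.6006, 0.1252, 0.2954]
tcp_rot: [180.0, 0.0, 177.7]
wrist_force: [0.1, -0.2, 0.0]
width: 0.549
grasp_force: 0.0
```

```bash
python3 -c "
from h import *
d=cam('side');save(d,'s4.png',(165,90,425,285),3);W=cloud(d)
P=W[60:330,150:400].reshape(-1,3);Q=P[(abs(P[:,0]-.6)<.12)&(abs(P[:,1]-.125)<.08)]
for a,b in((.08,.15),(.235,.25)):
  q=Q[(Q[:,2]>a)&(Q[:,2]<b)];print(len(q),q.min(0),q.max(0))
"
```

```text
624 [0.51800464 0.09384995 0.08015729] [0.67757208 0.17038118 0.14996644]
283 [0.57324696 0.11068914 0.23500321] [0.63328807 0.18832093 0.24999563]
```

View pics/s4.png

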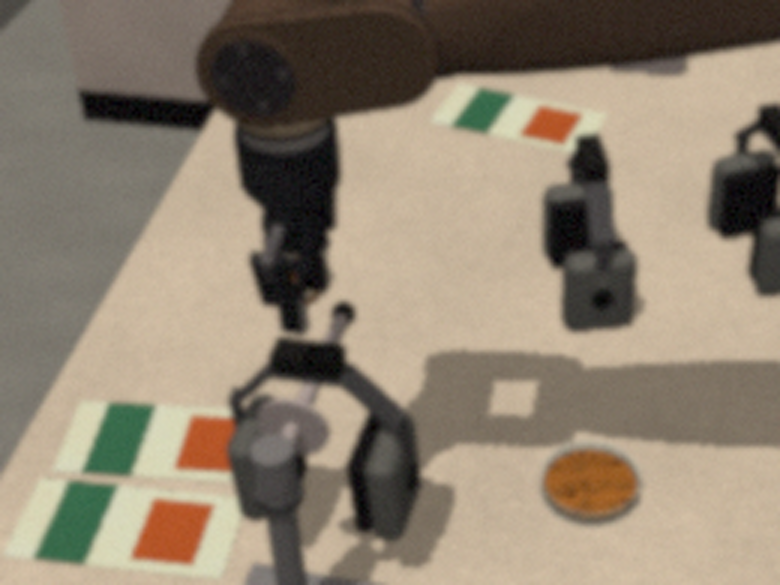

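The ear defenders hang on the bar, with the pad at (308,358), the bar tip at (342,312) and the disc at (293,425) in the crop. Now I'll close the fingers, come in from the tip side and push along the bar.

Request:
carry_out(
  series=[
    {"travel":[-0.001,-0.025,0.01],"rot":[0,0,0]},
    {"travel":[-0.002,-0.055,0.01],"rot":[0,0,0]},
    {"travel":[-0.002,-0.055,0.01],"rot":[0,0,0]},
    {"travel":[-0.002,-0.055,-0.03],"rot":[0,0,0]},
    {"travel":[-0.002,-0.055,-0.059],"rot":[0,0,0]},
  ],
  fingers=-1,
)

```text
t: 14.82
ee_pos: [0.5978, 0.071, 0.2338]
tcp_rot: [180.0, -0.2, 177.7]
wrist_force: [0.4, 0.2, -1.0]
width: -0.001
grasp_force: 0.0
```

Request:
carry_out(
  series=[
    {"travel":[0,0,0],"rot":[0,0,0]},
    {"travel":[0,0.008,0],"rot":[0,0,0]},
    {"travel":[0.001,0.016,0],"rot":[0,0,0]},
    {"travel":[0.001,0.021,0],"rot":[0,0,0]},
    {"travel":[0.001,0.025,0],"rot":[0,0,0]},
  ],
)

```text
t: 15.45
ee_pos: [0.5998, 0.0958, 0.2368]
tcp_rot: [-180.0, 0.0, 177.7]
wrist_force: [0.6, -0.7, 0.8]
width: -0.003
grasp_force: 0.0
```

Request:
carry_out(
  series=[
    {"travel":[0,0.004,0],"rot":[0,0,0]},
    {"travel":[0,0.008,0],"rot":[0,0,0]},
    {"travel":[0,0.012,0],"rot":[0,0,0]},
    {"travel":[0.001,0.016,0],"rot":[0,0,0]},
    {"travel":[0.001,0.02,0],"rot":[0,0,0]},
  ],
)

```text
t: 16.08
ee_pos: [0.6011, 0.115, 0.2368]
tcp_rot: [-180.0, 0.0, 177.7]
wrist_force: [0.8, -4.1, 4.2]
width: 0.004
grasp_force: 2.3
```

Request:
carry_out(
  series=[
    {"travel":[0,0.004,0],"rot":[0,0,0]},
    {"travel":[0,0.008,0],"rot":[0,0,0]},
    {"travel":[0,0.011,0],"rot":[0,0,0]},
    {"travel":[0.001,0.014,0],"rot":[0,0,0]},
    {"travel":[0.001,0.017,0],"rot":[0,0,0]},
  ],
)

```text
t: 16.7
ee_pos: [0.6018, 0.1322, 0.2366]
tcp_rot: [-180.0, 0.0, 177.7]
wrist_force: [-0.3, -5.1, 4.5]
width: -0.002
grasp_force: 2.6
```

Request:
carry_out(
  series=[
    {"travel":[0,0.002,0],"rot":[0,0,0]},
    {"travel":[0,0.004,0],"rot":[0,0,0]},
    {"travel":[0,0.005,0],"rot":[0,0,0]},
    {"travel":[0,0.006,0],"rot":[0,0,0]},
    {"travel":[0,0.006,0],"rot":[0,0,0]},
  ],
)

```text
t: 17.32
ee_pos: [0.6018, 0.1382, 0.2365]
tcp_rot: [180.0, 0.0, 177.7]
wrist_force: [-0.0, -4.0, 4.0]
width: -0.0
grasp_force: 2.4
```

```bash
cat > gap.py <<'E'
from h import *
d=cam('side');W=cloud(d);s=manip.get_state();n='g%d.png'%(s['t']*100);save(d,n,(195,150,355,275),5);print(n)
P=W[60:330,150:400].reshape(-1,3);Q=P[(abs(P[:,0]-.6)<.12)&(abs(P[:,1]-.16)<.09)]
q=Q[(Q[:,2]>.08)&(Q[:,2]<.15)];print('cups',q.min(0),q.max(0))
q=Q[(Q[:,2]>.2455)&(Q[:,2]<.255)&(Q[:,1]>.125)];print('pad top',len(q),q.min(0),q.max(0))
E
python3 gap.py
```

```text
g1737.png
cups [0.5200302  0.13717105 0.08003203] [0.67950998 0.24499715 0.14991411]
pad top 229 [0.57524896 0.13528762 0.24550659] [0.6342115  0.18678714 0.25454265]
```

Not against the disc yet, so I'll keep pushing in small steps.

Request:
carry_out(
  series=[
    {"travel":[0,0.001,0],"rot":[0,0,0]},
    {"travel":[0,0.002,0],"rot":[0,0,0]},
    {"travel":[0,0.003,0],"rot":[0,0,0]},
    {"travel":[0,0.003,0],"rot":[0,0,0]},
    {"travel":[0,0.003,0],"rot":[0,0,0]},
  ],
)

```text
t: 18.0
ee_pos: [0.6019, 0.1402, 0.2365]
tcp_rot: [-179.9, 0.0, 177.7]
wrist_force: [0.8, -7.9, 4.6]
width: -0.001
grasp_force: 3.7
```

Request:
carry_out(
  series=[
    {"travel":[0,0.001,0],"rot":[0,0,0]},
    {"travel":[0,0.002,0],"rot":[0,0,0]},
    {"travel":[0,0.003,0],"rot":[0,0,0]},
    {"travel":[0,0.003,0],"rot":[0,0,0]},
    {"travel":[0,0.003,0],"rot":[0,0,0]},
  ],
)

```text
t: 18.62
ee_pos: [0.602, 0.1404, 0.2365]
tcp_rot: [-179.5, -0.0, 177.7]
wrist_force: [0.6, -15.0, 4.9]
width: -0.003
grasp_force: 7.3
```

Contact: the force rises to 15 N with no further travel. Backing off gently.

Request:
carry_out(
  series=[
    {"travel":[0,-0.003,0],"rot":[0,0,0]},
    {"travel":[0,-0.006,0],"rot":[0,0,0]},
    {"travel":[0,-0.01,0],"rot":[0,0,0]},
    {"travel":[0,-0.02,0],"rot":[0,0,0]},
    {"travel":[0,-0.04,0],"rot":[0,0,0]},
  ],
)

```text
t: 19.25
ee_pos: [0.6014, 0.104, 0.2359]
tcp_rot: [180.0, -0.0, 177.8]
wrist_force: [-0.1, 0.2, -0.2]
width: -0.007
grasp_force: 0.0
```

Request:
carry_out(
  series=[
    {"travel":[0,0,0.04],"rot":[0,0,0]},
    {"travel":[0,0,0.08],"rot":[0,0,0]},
    {"travel":[0,-0.05,0.12],"rot":[0,0,0]},
    {"travel":[0,-0.1,0.15],"rot":[0,0,0]},
    {"travel":[0,-0.15,0.15],"rot":[0,0,0]},
  ],
)

```text
t: 19.88
ee_pos: [0.6023, -0.0484, 0.3908]
tcp_rot: [-179.9, 0.4, 177.7]
wrist_force: [-0.1, 0.9, -0.2]
width: -0.005
grasp_force: 0.0
```

Request:
carry_out(
  series=[
    {"travel":[0,-0.05,0],"rot":[0,0,0]},
    {"travel":[0,-0.1,0],"rot":[0,0,0]},
    {"travel":[0,-0.1,0],"rot":[0,0,0]},
    {"travel":[0,-0.1,0],"rot":[0,0,0]},
    {"travel":[0,-0.1,0],"rot":[0,0,0]},
  ],
)

```text
t: 20.5
ee_pos: [0.6017, -0.1448, 0.3865]
tcp_rot: [180.0, 0.0, 177.7]
wrist_force: [0.5, 1.2, 1.2]
width: 0.0
grasp_force: 0.0
```

```bash
python3 gap.py; python3 bar.py; python3 gap.py; ls pics; python3 -c "
import cv2,glob
a=cv2.imread(sorted(glob.glob('pics/g*.png'))[-1]);b=cv2.imread(sorted(glob.glob('pics/b2*.png'))[-1]);a=cv2.resize(a,(400,312));b=cv2.resize(b,(400,375));a=cv2.copyMakeBorder(a,0,63,0,0,0);cv2.imwrite('pics/fin.png',cv2.hconcat([a,b]))"
```

```text
g2055.png
cups [0.520231   0.12743774 0.08011994] [0.67874551 0.24423576 0.14999972]
pad top 197 [0.57535451 0.15269399 0.24559567] [0.63464384 0.1853596  0.25394407]
73 0.59859556 0.13699222 88.95623
tip [0.58776641 0.03150378 0.2129254 ] [0.60887748 0.04769803 0.23121796] [0.59668576 0.03971846 0.2234377 ]
plate ((613.4528198242188, 237.22177124023438), (147.8184814453125, 147.41473388671875), 7.343395709991455)
[ 0.42135737  0.60980224 -0.18536927]
b2060.png
g2065.png
cups [0.52005621 0.12959372 0.0800066 ] [0.67716105 0.24492247 0.14996992]
pad top 197 [0.57455862 0.15244587 0.24559758] [0.63439229 0.18595124 0.25401567]
b2060.png
b712.png
crop1.png
g1737.png
g2055.png
g2065.png
s1.png
s2.png
s3.png
s4.png
side0.png
top0.png
```

View pics/fin.png

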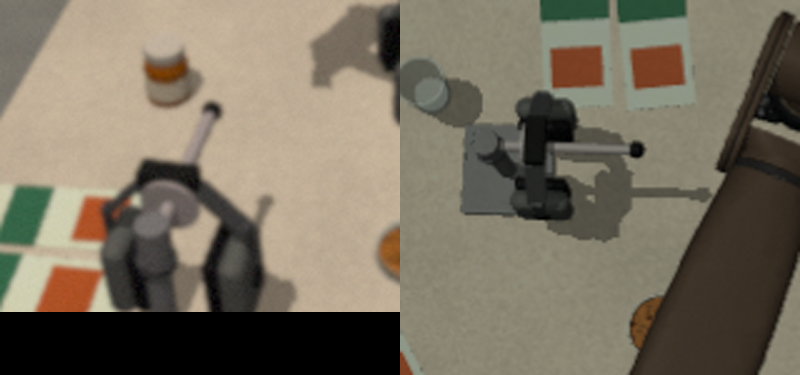

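The band sits against the disc: the pad's near edge is at y 0.152, as expected. The bar tip is unmoved from its fully-out position, and one cup hangs on each side. The dish, beaker and jar are in place. I'll let it settle, then hand in.

Request:
carry_out(
  series=[
    {"travel":[0,0,0],"rot":[0,0,0]},
    {"travel":[0,0,0],"rot":[0,0,0]},
    {"travel":[0,0,0],"rot":[0,0,0]},
    {"travel":[0,0,0],"rot":[0,0,0]},
    {"travel":[0,0,0],"rot":[0,0,0]},
  ],
)

```text
t: 21.28
ee_pos: [0.6017, -0.1459, 0.3863]
tcp_rot: [-180.0, -0.0, 177.7]
wrist_force: [-0.0, -0.6, 0.1]
width: 0.003
grasp_force: 0.0
```

```bash
python3 gap.py; python3 -c "
from plant import manip
print(manip.sign_off())"
```

```text
g2132.png
cups [0.52033378 0.12825029 0.08021793] [0.67791289 0.24559144 0.14992783]
pad top 203 [0.57548969 0.15359377 0.24551449] [0.63524721 0.18559667 0.25306521]
the job is handed in; nothing more can be done
None
```

The job is handed in at about 21 s of robot time: the bar is out at its end stop, and the farthest ear defenders hang still on it, one cup on each side, with the band against the stop disc; the dish, beaker and jar were not touched.

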